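Close up the chilled curd case

ROBOT

A 6-joint arm with a two-finger parallel gripper is mounted at the origin on the work surface. World frame = base frame: x ahead of the robot, y to its left, z up, the work surface at z = 0. Lengths are in m, angles in rad, forces in N, time in s.
With the tool pointing down it reaches from about 0.3 to 0.875 m from the base axis. Payload 4.2 kg.
Tool frame: the origin (TCP) lies where the fingers leave the gripper's body, on its centre line; the fingertips stand 73 mm ahead of it and the grasp point (between the pads) lies 54 mm ahead of it; z points along the fingers, y is the line along which they close (so a half turn about z gives the same grasp; the last joint's range is limited). The gripper opens to 85 mm and grips with 20 to 120 N. Pads are 22 mm wide; open, the fingers measure 114 mm over their backs; the gripper's body (76 mm by 85 mm) begins 54 mm behind the grasp point. The pads swing forward as they close: fully open they stand 13 mm farther back than shut.
Start: joints at [-1.195, 0.32, 1.565, -0, 1.257, -0.02], TCP at [0.222, -0.531, 0.304] pointing down, gripper open.
Joint ranges: [-3.11, 3.11], [-0.84, 2.01], [0.21, 2.61], [-1.34, 4.49], [0.05, 2.63], [-2.56, 2.56]. Speed limits (rad/s): [2.57, 2.57, 3.14, 3.14, 3.14, 3.14].

INTERFACE

Orientations are given as a 3x3 rotation matrix whose columns are the frame's x, y, z axes.
In Python, from bench import manip gives the robot as it stands.
- The arm moves only by the tool send_rows, never from a script. Its argument "rows" is a list of rows, each a list of 4 numbers: the shift along the tool's x, y, z in units of 25 mm (1.0 is 25 mm), then the turn about the tool's z in units of 5 degrees (1.0 is 5 degrees). A call has 1 to 20 rows; each row shifts and turns the commanded pose from where the row before left it, along the tool's axes as they then stand; what a row does not reach is not made up. A row lasts 1/12 s, in which the tool goes at most 41.7 mm and 7.16 degrees, less where a joint would pass 70% of its speed; a pose out of reach is approached as far as the arm can. A call is refused whole if a number of a shift passes 1 or a number of a turn 1, either way. A call with a gripper value outside its range is refused whole. "jaw" is the opening, from 0 (shut) to 1 (fully open), set as the call begins (left out, the last holds). The fingers move at their own pace and stop on an object; the grip force is fixed at half the most. Time passes only in rows, so rows that do not move let the fingers close. It gives the time, the measured TCP pose, the force, the opening and the grip force at its end, in the units of the state.
- manip.sense(): the state, without advancing time (a new reading comes with each control period).
- manip.capture(name): name is "side" or "top"; returns the picture (400x640x3 uint8, red, green, blue); there is no depth.
- manip.camera_model(name): a dict with "fx", "fy", "cx", "cy" (pixels), "world_from_camera" (4x4, takes a point from camera to world coordinates). Camera axes: x right, y up, looking along -z (the intrinsics and any distortion apply to the point x, -y, -z); pixel columns grow to the right and rows downward; lengths in m; the calibration is good to about 2 mm. A picture is of the moment at which its call begins. camera_model takes no time and is no camera call.
- manip.close_job(): hands the job in; it is judged then, once.
The state is a dict: "time": time; "q": joint angles; "joint_vel": joint speeds; "tau": joint torques, N m; "tool_pos": TCP position; "tool_rot": TCP orientation; "contact_force": force on the tool from outside, world axes, zero at the start; "torque": the same for the moment, N m; "finger_gap": opening from 0.0 (shut) to 1.0 (fully open); "grip_force": force on a finger pad.
Only numpy, scipy, OpenCV 4.12 (cv2) and the standard library are available. Lean on these libraries where they do the work, as an engineer would, in place of code of your own. Each camera call takes 0.05 s, during which the arm holds its last target. There are 200 camera calls.

TASK

Close up the chilled case so that the cold stays in: with your fingertips, push the sliding lid along by its orange edge until it is fully shut over the well, and push the blue cold-pack drawer fully home, in either order. Push gently, without slamming either one, and leave the cups, the tubs and the spoon standing and lying where they are; nothing needs to be picked up.

Things in the scene. Friction and masses are not known exactly. Their poses are not given: they have to be found in the camera images.
- case: white chilled case, fixed; 220 mm deep (its x), 400 wide (its y), deck 105 mm high. Origin: centre of its underside. x points from the drawer front to its back, z up. The y > 0 half is an open well (mouth 160 x 160 mm, floor 10 mm high); the y < 0 half a solid deck, the drawer below. Rails 10 mm wide, up to 119 mm high, run along y at x = +-101 mm; between them the deck is clear for fingers
- lid (a joint): flat sliding lid (clear pane, black frame, one orange edge), 180 x 180 mm, 26 thick, between the heights 108 and 134 mm. Metres open: 0 = shut over the well against its stop, up to 0.17 = slid along the case's -y over the deck. About 2.5 N of friction plus light damping, no latch or spring; stays where it is left
- lid_edge (a point): centre of the outer upright face of the lid's orange bar (its case -y edge; 180 mm long along case x, 26 mm tall), 121 mm above the counter. Moves with the lid; pushed along the case's +y it shuts the lid. Axes as the case's
- drawer (a joint): low cold-pack drawer at the case's front. Metres open: 0 = fully home against its stop, up to 0.09 = drawn out along the case's -x. About 2 N of friction plus light damping, no latch or spring; stays where it is left
- drawer_face (a point): centre of the outer face of the drawer's blue front panel, 150 mm wide (case y), 72 tall (heights 16 to 88 mm), 20 thick; it stays 20 mm proud of the case's front when home. Moves with the drawer; pushed along the case's +x it shuts the drawer. Axes as the case's
- cup_cream_mid (a point): centre (65 mm above its foot) of a loose clear cup of cream curd balls with a dome lid, 130 mm tall, 82 mm across at the rim, standing on the counter; leave alone. Its z axis is the cup's axis
- cup_green_mid (a point): centre (65 mm above its foot) of a loose clear cup of green curd balls with a dome lid, 130 mm tall, 82 mm across at the rim, standing on the counter; leave alone. Its z axis is the cup's axis
- cup_red_mid (a point): centre (65 mm above its foot) of a loose clear cup of red curd balls with a dome lid, 130 mm tall, 82 mm across at the rim, standing on the counter; leave alone. Its z axis is the cup's axis
- cup_brown_mid (a point): centre (65 mm above its foot) of a loose clear cup of brown curd balls with a dome lid, 130 mm tall, 82 mm across at the rim, standing on the counter; leave alone. Its z axis is the cup's axis
- tub_white_mid (a point): centre (40 mm above its foot) of a loose small clear tub of white curd balls, 80 mm tall, 66 mm across, standing in the case's well, its top 90 mm above the counter; leave alone. Its z axis is the tub's axis
- tub_red_mid (a point): centre (40 mm above its foot) of a loose small clear tub of red curd balls, 80 mm tall, 66 mm across, standing in the case's well, its top 90 mm above the counter; leave alone. Its z axis is the tub's axis
- spoon_grip (a point): handle of a 200 mm steel spoon lying on the counter to the robot's right; leave alone

How it is judged:
At the end, for the whole second after the job is handed in: Lid and drawer are each within 5 mm of fully shut and at rest (under 0.02 m/s); every cup and tub stands upright (within 0.25 rad) and it and the spoon are within 30 mm of where they started (value of joint each of lid, drawer below 0.005 m and velocity of joint lid between -0.02 and 0.02 m/s and velocity of joint drawer between -0.02 and 0.02 m/s and distance of each of cup_cream_mid, cup_green_mid, cup_red_mid, cup_brown_mid, tub_white_mid, tub_red_mid, spoon_grip from where it was at the start of the episode below 0.03 m and angle between each of cup_cream_mid, cup_green_mid, cup_red_mid, cup_brown_mid, tub_white_mid, tub_red_mid's own z axis and vertical below 0.25 rad); the robot touches nothing.
It fails at once if a cup, a tub or the spoon is lifted, carried, knocked over or shifted by more than 30 mm (not (distance of cup_cream_mid from where it was at the start of the episode below 0.03 m) or not (distance of cup_green_mid from where it was at the start of the episode below 0.03 m) or not (distance of cup_red_mid from where it was at the start of the episode below 0.03 m) or not (distance of cup_brown_mid from where it was at the start of the episode below 0.03 m) or not (distance of tub_white_mid from where it was at the start of the episode below 0.03 m) or not (distance of tub_red_mid from where it was at the start of the episode below 0.03 m) or not (distance of spoon_grip from where it was at the start of the episode below 0.03 m) or not (angle between cup_cream_mid's own z axis and vertical below 0.25 rad) or not (angle between cup_green_mid's own z axis and vertical below 0.25 rad) or not (angle between cup_red_mid's own z axis and vertical below 0.25 rad) or not (angle between cup_brown_mid's own z axis and vertical below 0.25 rad) or not (angle between tub_white_mid's own z axis and vertical below 0.25 rad) or not (angle between tub_red_mid's own z axis and vertical below 0.25 rad)).
It fails at once if the lid or the drawer is slammed (it closes faster than 0.5 m/s) (velocity of joint any of lid, drawer below -0.5 m/s).
It also fails if it takes over 61 s, if anything falls off the work surface, if the arm or the gripper's body presses on something with over 40 N, if the wrist force passes 120 N, or if a joint passes its speed limit or range.

## Working session

There is one attempt and no reset: what is moved stays moved. The work goes in short steps, Python scripts to look and compute and a tool call to move; the robot and the scene stay as the last step left them, time stands still between calls to the robot, and variables do not carry over. Pictures are saved under pics/ and viewed, at most 10 in all, crops included, and the job is handed in when it is done.

Besides the shell and the picture viewer there is one more tool, called after "Request:" as name(argument=value, ...) on one line, values as JSON. send_rows: Moves the arm, as the interface text tells. Its arguments: {"type":"object","properties":{"rows":{"type":"array"},"jaw":{"type":"number"}},"required":["rows"]}

```bash
mkdir -p pics; python3 - <<'E'
from bench import manip
import cv2, numpy as np
for n in("top","side"):
    im=manip.capture(n); cv2.imwrite(f"pics/{n}0.png",im[:,:,::-1])
    m=manip.camera_model(n); print(n,m['fx'],m['fy'],m['cx'],m['cy'],{k:v for k,v in m.items() if k not in('fx','fy','cx','cy')})
s=manip.sense(); print(s['time'],s['tool_pos'],s['tool_rot'])
E
```

```text
top 482.121164861893 482.121164861893 315.22600806530687 196.60285310352694 {'world_from_camera': array([[-0.02374068,  0.98752703, -0.1556494 ,  0.41147881],
       [-0.99968316, -0.02475299, -0.00456854, -0.0068614 ],
       [-0.00836434,  0.15549162,  0.9878018 ,  1.25877606],
       [ 0.        ,  0.        ,  0.        ,  1.        ]])}
side 410.7327578941077 410.7327578941077 316.43100743418194 202.9327417533983 {'world_from_camera': array([[-0.99997791,  0.0063066 ,  0.00210105,  0.60338366],
       [-0.00448554, -0.87344295,  0.48690583,  0.497033  ],
       [ 0.00490586,  0.48688565,  0.87345194,  0.98476336],
       [ 0.        ,  0.        ,  0.        ,  1.        ]])}
0.1 [ 0.2215823  -0.5302633   0.30315945] [[ 9.22677874e-01  3.85571261e-01 -5.86849352e-04]
 [ 3.85571707e-01 -9.22676695e-01  1.47482227e-03]
 [ 2.71768607e-05 -1.58705838e-03 -9.99998740e-01]]
```

View pics/top0.png

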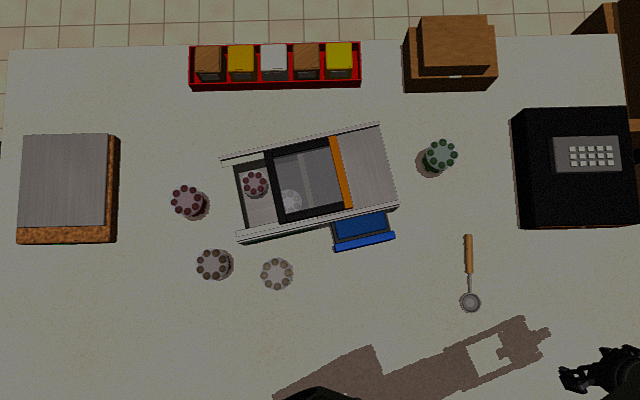

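View pics/side0.png

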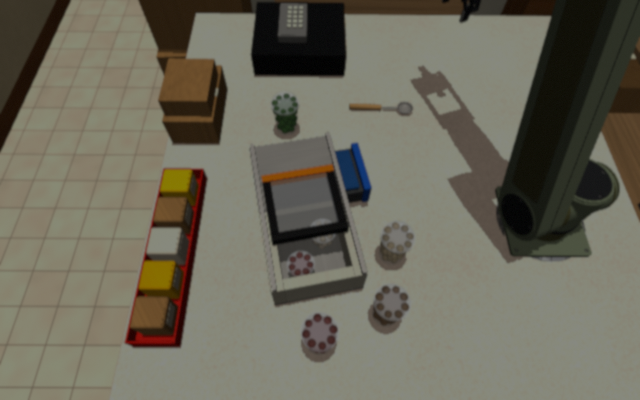

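The top view shows the case with its well at the left, the lid half open with its orange edge from about (335,137) to (347,208), and the blue drawer out at about (365,238). The green cup is at (438,158) and the spoon at (469,270). I'll enlarge the top view for exact pixels.

```bash
python3 - <<'E'
import cv2
im=cv2.imread("pics/top0.png")
cv2.imwrite("pics/crop0.png",cv2.convertScaleAbs(cv2.resize(im[110:260,210:410],None,fx=4,fy=4,interpolation=cv2.INTER_CUBIC),alpha=1.3))
E
```

```text
(no output)
```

View pics/crop0.png

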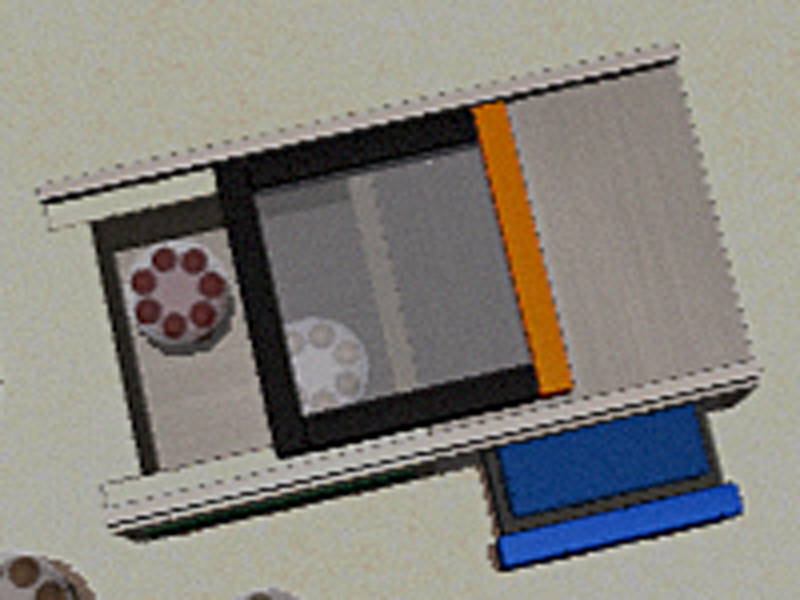

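The crop gives these pixels (crop scale 4, offset (210,110)):
- **Orange bar, outer top edge:** (503,102) to (571,390).
- **Drawer panel, outer top edge:** (500,567) to (742,513).
- **Rail corners:** front rail (108,522) and (757,372), back rail (38,187) and (678,46).

```bash
cat > h.py <<'E'
from bench import manip
import numpy as np
M={n:manip.camera_model(n) for n in("top","side")}
def ray(n,u,v,z):
    m=M[n];T=m['world_from_camera']
    d=T[:3,:3]@np.array([(u-m['cx'])/m['fx'],-(v-m['cy'])/m['fy'],-1]);o=T[:3,3]
    return o+d*(z-o[2])/d[2]
def c0(u,v,z): return ray("top",210+(u+.5)/4-.5,110+(v+.5)/4-.5,z)
def show(k,p): print(k,np.round(p,4))
E
python3 - <<'E'
from h import *
P={k:c0(*v) for k,v in dict(oT=(503,102,.134),oB=(571,390,.134),dL=(500,567,.088),dR=(742,513,.088),fL=(108,522,.119),fR=(757,372,.119),bL=(38,187,.119),bR=(678,46,.119)).items()}
for k,v in P.items(): show(k,v)
c=sum(P[k] for k in("fL","fR","bL","bR"))/4
show("c",c)
for a,b in(("fR","fL"),("bR","bL"),("dR","dL")):
    d=P[b]-P[a];print(a,np.linalg.norm(d),np.degrees(np.arctan2(-d[0],d[1])))
d=P["oT"]-P["oB"];print(np.linalg.norm(d),np.degrees(np.arctan2(d[1],d[0])))
th=np.mean([np.arctan2(-(P[b]-P[a])[0],(P[b]-P[a])[1]) for a,b in(("fR","fL"),("bR","bL"))])
ex=np.array([np.cos(th),np.sin(th),0]);ey=np.array([-np.sin(th),np.cos(th),0])
print("th",np.degrees(th))
for k,v in P.items(): show(k+" case",[(v-c)@ex,(v-c)@ey])
for k,(u,v,z) in dict(green=(442,150,.13),spoon1=(469,235,0.01),spoon2=(470,301,.01),cream=(277,270,.13),tub=(254,182,.09)).items():
    p=ray("top",u,v,z);show(k,[*p,(p-c)@ex,(p-c)@ey])
print(manip.sense()['tool_rot'],manip.sense()['time'])
E
```

```text
oT [ 0.7374 -0.0538  0.134 ]
oB [ 0.5615 -0.0884  0.134 ]
dL [ 0.461  -0.0451  0.088 ]
dR [ 0.4899 -0.1925  0.088 ]
fL [0.4917 0.1866 0.119 ]
fR [ 0.5715 -0.2007  0.119 ]
bL [0.6958 0.2295 0.119 ]
bR [ 0.7744 -0.1626  0.119 ]
c [0.6333 0.0132 0.119 ]
fR 0.39541508459565794 11.656110989196259
bR 0.3998473212060255 11.328103109537782
dR 0.15026074095654787 11.119027305197763
0.17930421694516033 11.148978174838852
th 11.49210704936702
oT case [ 0.0886 -0.0863]
oB case [-0.0907 -0.0852]
dL case [-0.1805 -0.0228]
dR case [-0.1815 -0.173 ]
fL case [-0.1043  0.1981]
fR case [-0.1032 -0.1973]
bL case [0.1043 0.1995]
bR case [ 0.1032 -0.2004]
green [ 0.695  -0.3087  0.13   -0.0037 -0.3277]
spoon1 [ 0.4979 -0.3958  0.01   -0.2142 -0.3738]
spoon2 [ 0.3312 -0.3861  0.01   -0.3756 -0.3311]
cream [ 0.4195  0.091   0.13   -0.1941  0.1188]
tub [0.6359 0.1488 0.09   0.0295 0.1324]
[[ 9.22677874e-01  3.85571261e-01 -5.86849352e-04]
 [ 3.85571707e-01 -9.22676695e-01  1.47482227e-03]
 [ 2.71768607e-05 -1.58705838e-03 -9.99998740e-01]] 0.1
```

Request:
send_rows(rows=[[0,0,0,0.76],[0,0,0,0.76],[0,0,0,0.76],[0.5,-0.3,0,0],[1,-0.63,0,0],[1,-0.63,0,0],[1,-0.63,0,0],[1,-0.63,0,0],[1,-0.63,0,0],[1,-0.63,0,0],[1,-0.63,0,0],[1,-0.63,0,0],[1,-0.63,0,0],[1,-0.63,0,0],[1,-0.63,0,0],[1,-0.63,0,0],[1,-0.63,0,0],[1,-0.63,0,0],[1,-0.63,0,0]], jaw=0)

```text
time: 1.68
tool_pos: [0.5549, -0.2135, 0.3037]
tool_rot: [[0.98, 0.198, -0.001], [0.198, -0.98, 0.001], [-0.0, -0.001, -1.0]]
contact_force: [0.2, -0.4, 0.1]
finger_gap: 0.004
grip_force: 0.0
```

```bash
cat >> h.py <<'E'
th=np.radians(11.35);C=np.array([.6333,.0132])
ex=np.array([np.cos(th),np.sin(th)]);ey=np.array([-ex[1],ex[0]])
def st():
    s=manip.sense();p=s['tool_pos'];R=s['tool_rot'];d=p[:2]-C
    print("t",s['time'],"case",np.round([d@ex,d@ey,p[2]],4),"ang",np.degrees(np.arctan2(R[1,0],R[0,0])).round(2),"F",np.round(s['contact_force'],1),"gap",s['finger_gap'],"grip",s['grip_force'])
E
python3 -c "from h import *;st()"
```

```text
t 1.6833 case [-0.1215 -0.2068  0.3037] ang 11.4 F [ 0.2 -0.4  0.1] gap 0.003927871033349987 grip 0.0
```

Request:
send_rows(rows=[[1,-0.6,0,0],[1,-0.6,0,0],[1,-0.6,0,0],[1,-0.6,0,0],[0.6,-0.5,0,0],[0.26,-0.2,0,0],[0,0,0.7,0],[0,0,0.8,0],[0,0,0.8,0],[0,0,0.8,0],[0,0,0.5,0],[0,0,0.4,0],[0,0,0.3,0],[0,0,0.3,0],[0,0,0,0],[0,0,0,0]])

```text
time: 3.02
tool_pos: [0.6581, -0.116, 0.1891]
tool_rot: [[0.981, 0.196, 0.0], [0.196, -0.981, -0.0], [0.0, 0.0, -1.0]]
contact_force: [-0.7, 0.6, 0.5]
finger_gap: 0.001
grip_force: 0.0
```

```bash
python3 - <<'E'
from h import *
import cv2
st()
a=manip.capture("side")[130:300,230:390]
cv2.imwrite("pics/s1.png",cv2.resize(a,None,fx=3.5,fy=3.5,interpolation=cv2.INTER_CUBIC)[:,:,::-1])
E
```

```text
t 3.0167 case [-0.0011 -0.1316  0.1891] ang 11.28 F [-0.7  0.6  0.5] gap 0.001034097149979238 grip 0.0
```

View pics/s1.png

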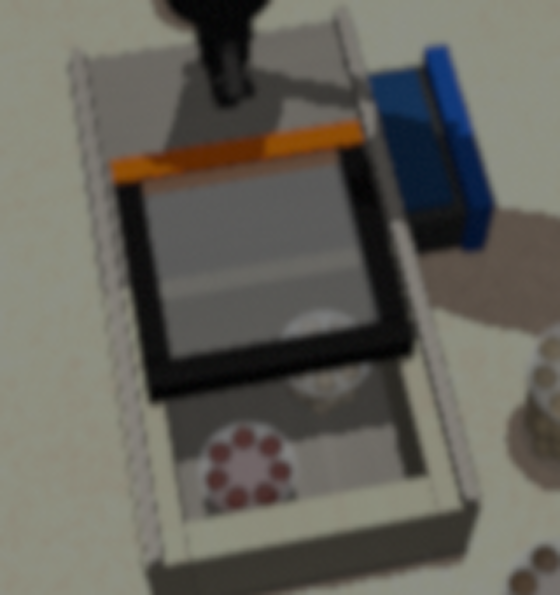

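The shut fingertips stand mid-deck at about (230,100) in the crop, between the rails and clear of the orange bar. I'll push slowly.

Request:
send_rows(rows=[[0,-0.2,0,0],[0,-0.2,0,0],[0,-0.2,0,0],[0,-0.2,0,0],[0,-0.2,0,0],[0,-0.2,0,0],[0,-0.2,0,0],[0,-0.2,0,0],[0,-0.2,0,0],[0,-0.2,0,0],[0,-0.2,0,0],[0,-0.2,0,0]])

```text
time: 4.07
tool_pos: [0.6462, -0.0568, 0.189]
tool_rot: [[0.981, 0.196, -0.0], [0.196, -0.981, -0.0], [-0.0, 0.0, -1.0]]
contact_force: [-1.1, -2.7, 1.2]
finger_gap: -0.001
grip_force: 1.5
```

```bash
python3 -c "from h import *;st()"
```

```text
t 4.0667 case [-0.0012 -0.0712  0.189 ] ang 11.28 F [-1.1 -2.7  1.2] gap -0.0011520509969616878 grip 1.5021836757659912
```

Request:
send_rows(rows=[[0,-0.2,0,0],[0,-0.2,0,0],[0,-0.2,0,0],[0,-0.2,0,0],[0,-0.2,0,0],[0,-0.2,0,0],[0,-0.2,0,0],[0,-0.2,0,0],[0,-0.2,0,0],[0,-0.2,0,0],[0,-0.1,0,0],[0,-0.1,0,0]])

```text
time: 5.07
tool_pos: [0.6354, -0.0027, 0.1888]
tool_rot: [[0.981, 0.196, -0.0], [0.196, -0.981, -0.0], [-0.0, -0.0, -1.0]]
contact_force: [-0.4, -3.4, 1.2]
finger_gap: 0.002
grip_force: 1.4
```

```bash
python3 -c "from h import *;st()"
```

```text
t 5.0667 case [-0.0011 -0.016   0.1888] ang 11.29 F [-0.4 -3.4  1.2] gap 0.001633534359191982 grip 1.3804663717746735
```

Request:
send_rows(rows=[[0,-0.1,0,0],[0,-0.1,0,0],[0,-0.1,0,0],[0,-0.05,0,0],[0,-0.05,0,0],[0,0,0,0]])

```text
time: 5.57
tool_pos: [0.6335, 0.0069, 0.1888]
tool_rot: [[0.981, 0.195, -0.0], [0.195, -0.981, 0.0], [-0.0, -0.0, -1.0]]
contact_force: [-1.5, -1.3, -0.9]
finger_gap: -0.001
grip_force: 0.7
```

```bash
python3 -c "from h import *;st()"
```

```text
t 5.5667 case [-0.001  -0.0062  0.1888] ang 11.27 F [-1.5 -1.3 -0.9] gap -0.0008094117542125534 grip 0.6565301679074764
```

Not yet at the stop, since the force is still low. I'll keep creeping.

Request:
send_rows(rows=[[0,-0.06,0,0],[0,-0.06,0,0],[0,-0.06,0,0],[0,-0.06,0,0]])

```text
time: 5.9
tool_pos: [0.6327, 0.0112, 0.1888]
tool_rot: [[0.98, 0.197, 0.001], [0.197, -0.98, -0.004], [0.0, 0.004, -1.0]]
contact_force: [0.9, -11.1, -0.8]
finger_gap: 0.0
grip_force: 5.5
```

```bash
python3 -c "from h import *;st()"
```

```text
t 5.9 case [-0.001  -0.0019  0.1888] ang 11.34 F [  0.9 -11.1  -0.8] gap 0.0004917484482072879 grip 5.545109063386917
```

Request:
send_rows(rows=[[0,-0.05,0,0],[0,-0.05,0,0],[0,0,0,0]])

```text
time: 6.15
tool_pos: [0.6326, 0.0115, 0.1889]
tool_rot: [[0.98, 0.197, 0.002], [0.197, -0.98, -0.008], [0.0, 0.008, -1.0]]
contact_force: [1.2, -14.8, -1.6]
finger_gap: 0.003
grip_force: 7.2
```

```bash
python3 -c "from h import *;st()"
```

```text
t 6.15 case [-0.001  -0.0015  0.1889] ang 11.37 F [  1.2 -14.8  -1.6] gap 0.0026817876544908852 grip 7.239667627145536
```

The force builds with no motion, so the lid is against its stop. Next I back off, rise and go in front of the drawer.

Request:
send_rows(rows=[[0,0.3,0,0],[0,0.6,0,0],[0,0.6,0,0],[0,0,0.0,0],[0,0,-0.8,0],[0,0,-0.8,0],[0,0,-0.8,0],[-0.5,0.2,-0.8,0],[-0.9,0.3,-0.8,0],[-0.9,0.3,0,0],[-0.9,0.3,0,0],[-0.9,0.3,0,0],[-0.9,0.3,0,0],[-0.9,0.3,0,0],[-0.9,0.36,0,0],[-0.9,0,0,0],[-0.9,0,0,0],[-0.4,0,0,0],[0,0,0,0],[0,0,0,0]])

```text
time: 7.82
tool_pos: [0.4308, -0.1237, 0.2894]
tool_rot: [[0.981, 0.195, 0.002], [0.195, -0.981, 0.0], [0.002, 0.0, -1.0]]
contact_force: [1.1, 0.1, -0.1]
finger_gap: 0.003
grip_force: 0.0
```

```bash
python3 - <<'E'
from h import *
import cv2
st()
a=manip.capture("top")[110:280,200:420]
cv2.imwrite("pics/t2.png",cv2.resize(a,None,fx=3.5,fy=3.5,interpolation=cv2.INTER_CUBIC)[:,:,::-1])
E
```

```text
t 7.8167 case [-0.2255 -0.0944  0.2894] ang 11.23 F [ 1.1  0.1 -0.1] gap 0.0027512454049474725 grip 0.0
```

View pics/t2.png

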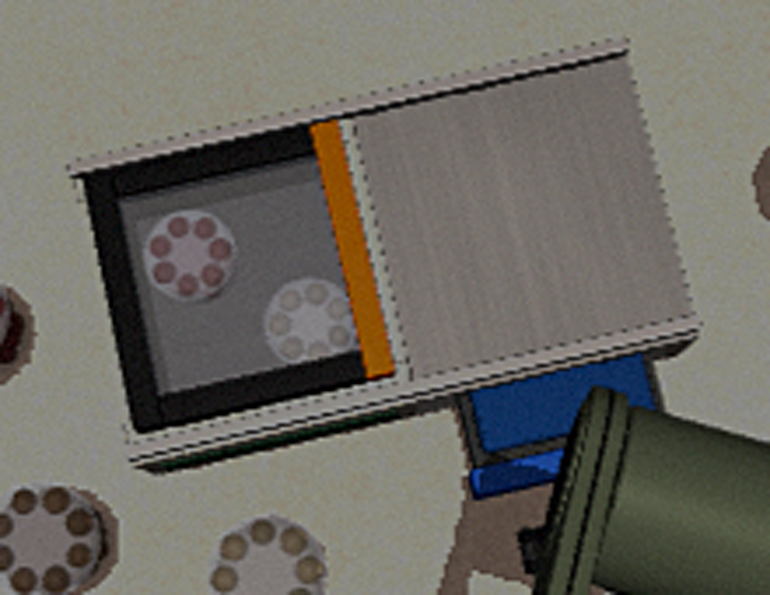

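The lid covers the well, with its orange edge now from about (340,122) to (395,375) in the crop. The tubs haven't moved, and the drawer is still out at (520,475). Now I lower in front of the drawer.

Request:
send_rows(rows=[[0,0,0.6,0],[0,0,0.8,0],[0,0,0.8,0],[0,0,0.8,0],[0,0,0.8,0],[0,0,0.8,0],[0,0,0.6,0],[0,0,0.5,0],[0,0,0.3,0],[0,0,0,0],[0.2,0,0,0],[0.2,0,0,0],[0.2,0,0,0],[0.2,0,0,0],[0.2,0,0,0],[0.2,0,0,0],[0.2,0,0,0],[0.2,0,0,0],[0,0,0,0]])

```text
time: 9.45
tool_pos: [0.4704, -0.1158, 0.139]
tool_rot: [[0.981, 0.196, 0.001], [0.196, -0.981, -0.0], [0.001, 0.0, -1.0]]
contact_force: [0.0, 0.2, 0.0]
finger_gap: 0.003
grip_force: 0.0
```

```bash
python3 -c "from h import *;st()"
```

```text
t 9.45 case [-0.1851 -0.0944  0.139 ] ang 11.29 F [0.  0.2 0. ] gap 0.0028541205308629364 grip 0.0
```

Request:
send_rows(rows=[[0.2,0,0,0],[0.2,0,0,0],[0.2,0,0,0],[0.2,0,0,0],[0.2,0,0,0]])

```text
time: 9.87
tool_pos: [0.4941, -0.1107, 0.1387]
tool_rot: [[0.981, 0.195, -0.001], [0.195, -0.981, 0.0], [-0.001, -0.001, -1.0]]
contact_force: [-3.0, 0.6, 0.4]
finger_gap: 0.002
grip_force: 1.2
```

```bash
python3 - <<'E'
from h import *
import cv2
st()
a=manip.capture("side")[120:280,250:440]
cv2.imwrite("pics/s3.png",cv2.resize(a,None,fx=3.5,fy=3.5,interpolation=cv2.INTER_CUBIC)[:,:,::-1])
E
```

```text
t 9.8667 case [-0.1609 -0.0941  0.1387] ang 11.27 F [-3.   0.6  0.4] gap 0.002206081217326148 grip 1.240539774298668
```

View pics/s3.png

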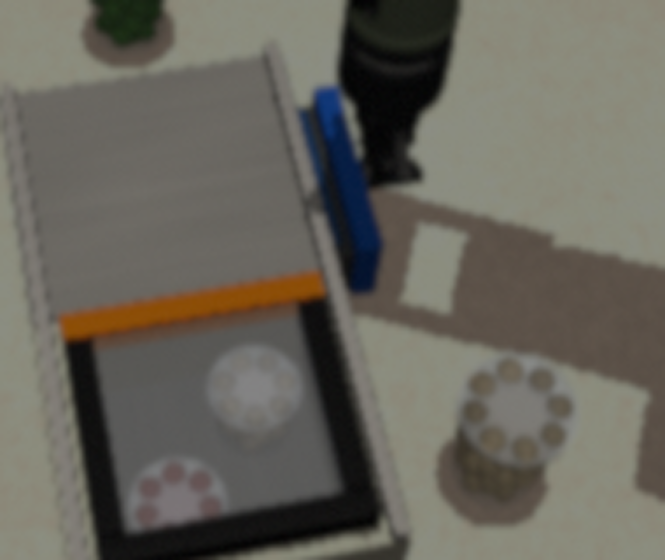

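The fingers press on the drawer face at about (370,175) in the crop, and the drawer is nearly in. I'll creep the rest of the way.

Request:
send_rows(rows=[[0.15,0,0,0],[0.15,0,0,0],[0.15,0,0,0],[0.1,0,0,0],[0.1,0,0,0],[0.06,0,0,0]])

```text
time: 10.42
tool_pos: [0.5116, -0.1075, 0.1389]
tool_rot: [[0.981, 0.196, 0.0], [0.196, -0.981, -0.0], [0.0, 0.0, -1.0]]
contact_force: [-1.6, 0.1, 0.0]
finger_gap: 0.003
grip_force: 1.0
```

```bash
python3 -c "from h import *;st()"
```

```text
t 10.4167 case [-0.143  -0.0944  0.1389] ang 11.28 F [-1.6  0.1  0. ] gap 0.002988405011803203 grip 1.0487767268205062
```

Request:
send_rows(rows=[[0.06,0,0,0],[0.06,0,0,0],[0.06,0,0,0],[0.06,0,0,0]])

```text
time: 10.75
tool_pos: [0.5141, -0.1069, 0.1389]
tool_rot: [[0.98, 0.197, -0.008], [0.197, -0.98, -0.001], [-0.008, -0.0, -1.0]]
contact_force: [-14.4, -6.1, 11.5]
finger_gap: -0.002
grip_force: 7.6
```

```bash
python3 -c "from h import *;st()"
```

```text
t 10.75 case [-0.1405 -0.0943  0.1389] ang 11.36 F [-14.4  -6.1  11.5] gap -0.002017262263047843 grip 7.62404590845108
```

Stop reached: the position matches the predicted home of -0.141 and the force rises. Now I back off, rise and clear the view.

Request:
send_rows(rows=[[-0.2,0,0,0],[-0.5,0,0,0],[-0.8,0,0,0],[-0.8,0,0,0],[-0.3,0,-0.5,0],[0,0,-0.8,0],[0,0,-0.8,0],[0,0,-0.8,0],[0,0,-0.8,0],[0,0.5,-0.8,0],[0,0.9,-0.8,0],[0,0.9,-0.5,0],[0,0.9,0,0],[0,0.9,0,0],[0,0.9,0,0],[0,0.9,0,0],[0,0.9,0,0],[0,0.5,0,0],[0,0,0,0],[0,0,0,0]])

```text
time: 12.42
tool_pos: [0.4892, -0.2979, 0.2837]
tool_rot: [[0.981, 0.195, 0.0], [0.195, -0.981, 0.001], [0.0, -0.001, -1.0]]
contact_force: [-0.5, 0.1, 1.2]
finger_gap: 0.003
grip_force: 0.0
```

```bash
python3 - <<'E'
from h import *
import cv2
st()
im=manip.capture("top");cv2.imwrite("pics/t4full.png",im[:,:,::-1])
cv2.imwrite("pics/t4.png",cv2.convertScaleAbs(cv2.resize(im[110:260,210:410],None,fx=4,fy=4,interpolation=cv2.INTER_CUBIC),alpha=1.3)[:,:,::-1])
E
```

```text
t 12.4167 case [-0.2025 -0.2767  0.2837] ang 11.22 F [-0.5  0.1  1.2] gap 0.0025226315370751084 grip 0.0
```

View pics/t4.png

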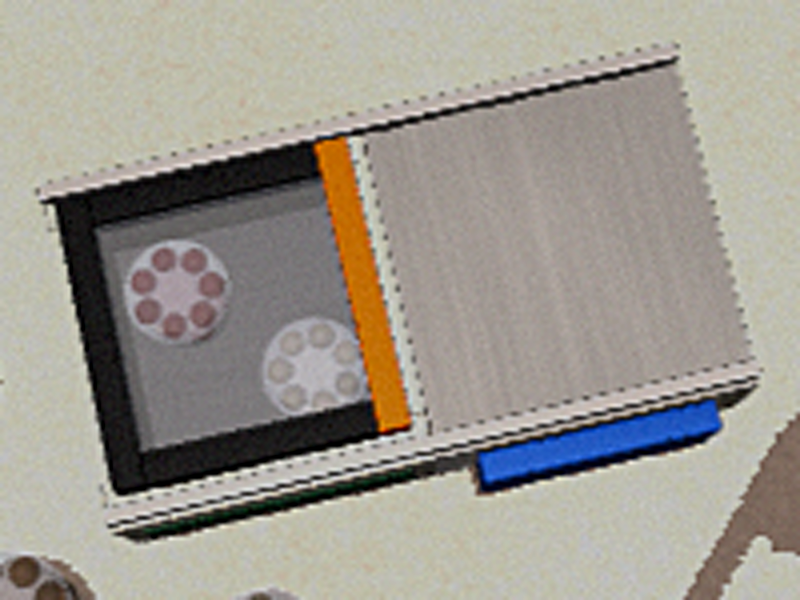

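View pics/t4full.png

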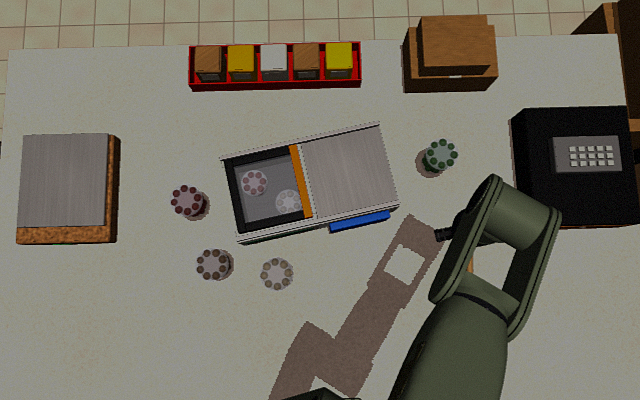

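The lid's outer edge runs from (347,138) to (410,427) and the drawer's outer top edge from (480,490) to (722,428). Cups, tubs and spoon are in place, so I check those edges against the expected home positions and hand in.

```bash
python3 - <<'E'
from h import *
r=[]
for u,v,z in((347,138,.134),(410,427,.134),(480,490,.088),(722,428,.088)):
    d=c0(u,v,z)[:2]-C; r.append((d@ex,d@ey)); print(np.round(r[-1],4))
st()
if abs((r[2][0]+r[3][0])/2+.13)<.005 and abs((r[0][1]+r[1][1])/2-.01)<.006: print(manip.close_job())
E
```

```text
[0.088  0.0103]
[-0.0909  0.0116]
[-0.1325 -0.0219]
[-0.1282 -0.1743]
t 12.4667 case [-0.2025 -0.276   0.2838] ang 11.27 F [-0.   0.3  0.2] gap -0.005374503383493413 grip 0.0
the job is handed in; nothing more can be done
None
```

I pushed the lid and the drawer gently against their stops and handed the job in after about 12.5 s; the final picture shows both within about 1 mm of home, with the cups, tubs and spoon apparently where they started.

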